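# Make up the carrot count, then try the sample box and hold its lid open

## Robot

A 6-joint arm with a two-finger parallel gripper is mounted at the origin on the work surface; the furniture and walls round the work are solid. World frame = base frame: x ahead of the robot, y to its left, z up, the work surface at z = 0. Lengths are in m, angles in rad, forces in N, time in s.
With the tool pointing down it reaches from about 0.325 to 0.775 m from the base axis. Payload 5.5 kg.
Tool frame: the origin (TCP) lies on the centre line of the jaws, within the pads' length; the fingertips stand 22 mm ahead of it and the grasp point (between the pads) lies 3 mm ahead of it; z points along the fingers, y is the direction in which the jaws open and shut (so a half turn about z gives the same grasp; the last joint's range is limited). The gripper opens to 85 mm and grips with 20 to 120 N. Pads are 22 mm wide; open, the fingers measure 114 mm over their backs; the gripper's body (76 mm by 85 mm) begins 54 mm behind the grasp point. The pads swing forward as they close: fully open they stand 13 mm farther back than shut.
Start: joints at [1.194, 0.091, 1.231, -0, 1.82, -0.057], TCP at [0.189, 0.57, 0.253] pointing down, gripper open.
Joint ranges: [-2.87, 2.87], [-0.86, 2.18], [0.17, 2.46], [-1.51, 4.65], [0.06, 2.69], [-2.65, 2.65]. Speed limits (rad/s): [2.57, 2.57, 3.01, 3.14, 3.14, 3.14].

## Interface

Orientations are given as a 3x3 rotation matrix whose columns are the frame's x, y, z axes.
In Python, from plant import ctrl, cams, sign_off gives the robot as it stands.
- The arm moves only by the tool carry_out, never from a script. Its argument "steps" is a list of rows, each a list of 5 numbers: the finger opening in mm, from 0 to 85.4, then the shift along the tool's x, y, z in units of 25 mm (1.0 is 25 mm), then the turn about the tool's z in units of 6 degrees (1.0 is 6 degrees). A call has 1 to 5 rows; each row shifts and turns the commanded pose from where the row before left it, along the tool's axes as they then stand; what a row does not reach is not made up. A row lasts 1/12 s, in which the tool goes at most 41.7 mm and 7.16 degrees, less where a joint would pass 70% of its speed; a pose out of reach is approached as far as the arm can. A call is refused whole if a number of a shift passes 1 or a number of a turn 1, either way. A call with a gripper value outside its range is refused whole. The fingers move at their own pace and stop on an object; "squeeze" is the grip in N (left out, the last holds). Time passes only in rows, so rows that do not move let the fingers close. It gives the time, the measured TCP pose, the force and the opening at its end, in the units of the state.
- ctrl.get_state(): the state, without advancing time (a new reading comes with each control period).
- cams.snapshot(name): name is "scene" or "top"; returns the picture (384x512x3 uint8, blue, green, red); there is no depth.
- cams.camera_info(name): a dict with "fovy" (degrees; the focal length in pixels is half the picture's height over the tangent of half this angle, whatever the lens; pixels are square), "cx", "cy" (the principal point, pixels), "k1" (the pictures are not rectified: a ray, as slopes to the right and down, at radius r is drawn at 1 + k1 r^2 times it, then the intrinsics apply), "world_from_camera" (4x4, takes a point from camera to world coordinates). Camera axes: x right, y up, looking along -z (the intrinsics and any distortion apply to the point x, -y, -z); pixel columns grow to the right and rows downward; lengths in m; the calibration is good to about 2 mm. A picture is of the moment at which its call begins. camera_info takes no time and is no camera call.
- sign_off(): hands the job in, once; it reports no verdict.
Trained networks look in the newest picture that a camera, given by its name, has taken for a name from the list of things; names that differ only in an ending like _2 or _b are one class to them, and where a whole thing is asked for, a point or a joint stands for the part that bears it (a point fixed in the world has none). Each returns a list of dicts, best first, with "confidence" (0 to 1); they miss things now and then, are a little off and sometimes report something else, mostly with a low value. They report only what shows in the picture. A call takes as long as a camera call. They do not tell look-alikes from the thing itself.
- cams.recognise(name, camera): "bbox" ([left, top, right, bottom] in pixels, round what is visible of it).
The state is a dict: "time": time; "joint_pos": joint angles; "joint_vel": joint speeds; "joint_torque": joint torques, N m; "tool_pos": TCP position; "tcp_rot": TCP orientation; "ft_force": force on the tool from outside, world axes, zero at the start; "ft_torque": the same for the moment, N m; "opening": finger opening in m.
Only numpy, scipy, OpenCV 4.12 (cv2) and the standard library are available. Lean on these libraries where they do the work, as an engineer would, in place of code of your own. Each camera call takes 0.05 s, during which the arm holds its last target.

## Task

Make the steel tray up to exactly three carrot pieces, leaving the spare piece on the table, then open the sample box so that I can load them: before touching its catch, tug the white lid up by its black tab, and if it is caught, slide the blue catch knob to the left (as you face the box) to free it. Then lift the lid by its tab to about 45 degrees and finish still holding it there, as it falls shut if let go. Do not knock over or push away the jar or the pump bottle.

Things in the scene. Friction and masses are not known exactly. Their poses are not given: they have to be found in the camera images.
- sample_box: Aluminium sample box fixed to the table, 220 (x) x 200 (y) x 88 mm high. Origin: centre of its underside; +x to its hinge side (back), +y to the left as you face its front, z up. The front 55 mm is a closed ledge, top at z = 88 mm, with the blue catch knob; behind it the tub under the white lid (top at 87.5 mm). Box and tray may swap sides.
- lid (a joint): Opening angle of the white lid in rad: 0 shut, grows as the front edge rises, stop at 1.2. Hinge along the back rim (parallel to the box's y axis). The lid weighs 0.25 kg and falls shut from any angle. When caught it can be lifted only about 0.045 rad (5 mm at the tab) and then stops hard.
- lid_hinge (a point): Point on the hinge line, at the middle of the lid's back edge, 80.5 mm above the table. Its axes are those of the lid: with the lid shut they equal the box's axes.
- lid_grip (a point): Grip point in the lid's black tab: block 26 mm wide along the box's y, 14 mm along x, standing 41 mm above the lid's top; the point is on its centre line, 25 mm above the lid (113 mm above the table when shut), 117 mm in front of the hinge line and 32 mm above it. Flange at its foot 44 (y) x 22 x 3 mm. Pinched across the 26 mm it pivots between the pads as the lid turns.
- catch_knob (a point): Blue catch knob: block 16 mm along the box's y, 14 mm along x, rising 36 mm above the ledge; the point is on its centre line, 22 mm above the ledge. It slides along the box's y, 82 mm in front of the box's origin, from y = -15 mm to a stop at y = +15 mm (surely free); starts anywhere from -15 to +9, stays where left, takes about 3 N. Its bolt is hidden: tug the lid to learn if it is caught.
- steel_tray: Steel tray, loose, 192 (x) x 262 (y) x 28 mm, floor 4 mm thick, inner floor about 170 x 240 mm. Origin: centre of its underside; x along its short side. Stands with its long side roughly away from the robot.
- carrot_a_mid (a point): Carrot piece that already lies in the tray, 61 x 28 x 28 mm, about 35 g, 65 to 90 mm from the tray's middle toward the tray's -y end. Origin at its centre; its x axis runs along its length. Lies on its side and does not roll.
- carrot_b_mid (a point): Orange carrot piece lying on the table, 61 x 28 x 28 mm, about 35 g. Origin at its centre; its x axis runs along its length. Lies on its side and does not roll.
- carrot_c_mid (a point): The same as carrot_b: another carrot piece on the table. Origin at its centre; its x axis runs along its length. Lies on its side and does not roll.
- carrot_d_mid (a point): The same as carrot_b: another carrot piece on the table. Any two of b, c and d will do. Origin at its centre; its x axis runs along its length. Lies on its side and does not roll.
- carrot_a: The body of the piece in the tray; origin at the centre of its underside.
- carrot_b: The body of piece b; origin at the centre of its underside.
- carrot_c: The body of piece c; origin at the centre of its underside.
- carrot_d: The body of piece d; origin at the centre of its underside.
- jar: White jar with a red cap, bystander, 72 mm across, 121 mm high, loose. Origin: centre of its underside.
- pump_bottle: White bottle with a pump, bystander, 46 x 76 x 181 mm, loose. Origin: centre of its underside.
Not all that is in view belongs to the job. Leave any green, purple or turquoise look-alike of the carrot_b alone.

How it is judged:
On the way, in this order (a step that is already met when the one before it is completed fails the run):
1. exactly three carrot pieces lie in the tray, let go and at rest, and the fourth on the table, with the lid still shut (x of carrot_a_mid in the frame of steel_tray between -0.085 and 0.085 m and y of carrot_a_mid in the frame of steel_tray between -0.12 and 0.12 m and z of carrot_a_mid in the frame of steel_tray between 0.008 and 0.06 m and (((x of carrot_b_mid in the frame of steel_tray between -0.085 and 0.085 m and y of carrot_b_mid in the frame of steel_tray between -0.12 and 0.12 m and z of carrot_b_mid in the frame of steel_tray between 0.008 and 0.06 m) and (x of carrot_c_mid in the frame of steel_tray between -0.085 and 0.085 m and y of carrot_c_mid in the frame of steel_tray between -0.12 and 0.12 m and z of carrot_c_mid in the frame of steel_tray between 0.008 and 0.06 m) and horizontal distance between carrot_d_mid and steel_tray above 0.11 m and not (x of carrot_d_mid in the frame of steel_tray between -0.085 and 0.085 m and y of carrot_d_mid in the frame of steel_tray between -0.12 and 0.12 m and z of carrot_d_mid in the frame of steel_tray between 0.008 and 0.06 m) and height (world z) of carrot_d_mid between 0.005 and 0.05 m) or ((x of carrot_b_mid in the frame of steel_tray between -0.085 and 0.085 m and y of carrot_b_mid in the frame of steel_tray between -0.12 and 0.12 m and z of carrot_b_mid in the frame of steel_tray between 0.008 and 0.06 m) and (x of carrot_d_mid in the frame of steel_tray between -0.085 and 0.085 m and y of carrot_d_mid in the frame of steel_tray between -0.12 and 0.12 m and z of carrot_d_mid in the frame of steel_tray between 0.008 and 0.06 m) and horizontal distance between carrot_c_mid and steel_tray above 0.11 m and not (x of carrot_c_mid in the frame of steel_tray between -0.085 and 0.085 m and y of carrot_c_mid in the frame of steel_tray between -0.12 and 0.12 m and z of carrot_c_mid in the frame of steel_tray between 0.008 and 0.06 m) and height (world z) of carrot_c_mid between 0.005 and 0.05 m) or ((x of carrot_c_mid in the frame of steel_tray between -0.085 and 0.085 m and y of carrot_c_mid in the frame of steel_tray between -0.12 and 0.12 m and z of carrot_c_mid in the frame of steel_tray between 0.008 and 0.06 m) and (x of carrot_d_mid in the frame of steel_tray between -0.085 and 0.085 m and y of carrot_d_mid in the frame of steel_tray between -0.12 and 0.12 m and z of carrot_d_mid in the frame of steel_tray between 0.008 and 0.06 m) and horizontal distance between carrot_b_mid and steel_tray above 0.11 m and not (x of carrot_b_mid in the frame of steel_tray between -0.085 and 0.085 m and y of carrot_b_mid in the frame of steel_tray between -0.12 and 0.12 m and z of carrot_b_mid in the frame of steel_tray between 0.008 and 0.06 m) and height (world z) of carrot_b_mid between 0.005 and 0.05 m)) and contact force between the fingers and carrot_a below 0.2 N and contact force between the fingers and carrot_b below 0.2 N and contact force between the fingers and carrot_c below 0.2 N and contact force between the fingers and carrot_d below 0.2 N and linear speed of each of carrot_a, carrot_b, carrot_c, carrot_d below 0.03 m/s and value of joint lid below 0.015 rad), for 0.2 s.
2. the lid has been tugged up (at least 0.02 rad) before the catch knob was moved (less than 5 mm) (value of joint lid above 0.02 rad and distance of catch_knob from where it was at the start of the episode below 0.005 m and contact force between the fingers and lid above 0.5 N), for 0.1 s.
At the end, for the whole second after the job is handed in: Exactly three carrot pieces lie in the tray and the fourth on the table away from it, all at rest; the lid stands still between 0.6 and 1.0 rad (34 to 57 degrees) open, held there by the fingers (contact force over 1 N) (x of carrot_a_mid in the frame of steel_tray between -0.085 and 0.085 m and y of carrot_a_mid in the frame of steel_tray between -0.12 and 0.12 m and z of carrot_a_mid in the frame of steel_tray between 0.008 and 0.06 m and (((x of carrot_b_mid in the frame of steel_tray between -0.085 and 0.085 m and y of carrot_b_mid in the frame of steel_tray between -0.12 and 0.12 m and z of carrot_b_mid in the frame of steel_tray between 0.008 and 0.06 m) and (x of carrot_c_mid in the frame of steel_tray between -0.085 and 0.085 m and y of carrot_c_mid in the frame of steel_tray between -0.12 and 0.12 m and z of carrot_c_mid in the frame of steel_tray between 0.008 and 0.06 m) and horizontal distance between carrot_d_mid and steel_tray above 0.11 m and not (x of carrot_d_mid in the frame of steel_tray between -0.085 and 0.085 m and y of carrot_d_mid in the frame of steel_tray between -0.12 and 0.12 m and z of carrot_d_mid in the frame of steel_tray between 0.008 and 0.06 m) and height (world z) of carrot_d_mid between 0.005 and 0.05 m) or ((x of carrot_b_mid in the frame of steel_tray between -0.085 and 0.085 m and y of carrot_b_mid in the frame of steel_tray between -0.12 and 0.12 m and z of carrot_b_mid in the frame of steel_tray between 0.008 and 0.06 m) and (x of carrot_d_mid in the frame of steel_tray between -0.085 and 0.085 m and y of carrot_d_mid in the frame of steel_tray between -0.12 and 0.12 m and z of carrot_d_mid in the frame of steel_tray between 0.008 and 0.06 m) and horizontal distance between carrot_c_mid and steel_tray above 0.11 m and not (x of carrot_c_mid in the frame of steel_tray between -0.085 and 0.085 m and y of carrot_c_mid in the frame of steel_tray between -0.12 and 0.12 m and z of carrot_c_mid in the frame of steel_tray between 0.008 and 0.06 m) and height (world z) of carrot_c_mid between 0.005 and 0.05 m) or ((x of carrot_c_mid in the frame of steel_tray between -0.085 and 0.085 m and y of carrot_c_mid in the frame of steel_tray between -0.12 and 0.12 m and z of carrot_c_mid in the frame of steel_tray between 0.008 and 0.06 m) and (x of carrot_d_mid in the frame of steel_tray between -0.085 and 0.085 m and y of carrot_d_mid in the frame of steel_tray between -0.12 and 0.12 m and z of carrot_d_mid in the frame of steel_tray between 0.008 and 0.06 m) and horizontal distance between carrot_b_mid and steel_tray above 0.11 m and not (x of carrot_b_mid in the frame of steel_tray between -0.085 and 0.085 m and y of carrot_b_mid in the frame of steel_tray between -0.12 and 0.12 m and z of carrot_b_mid in the frame of steel_tray between 0.008 and 0.06 m) and height (world z) of carrot_b_mid between 0.005 and 0.05 m)) and linear speed of each of carrot_a, carrot_b, carrot_c, carrot_d below 0.03 m/s and value of joint lid between 0.6 and 1 rad and velocity of joint lid between -0.1 and 0.1 rad/s and contact force between the fingers and lid above 1 N); the arm keeps its last pose, push and grip.
It fails at once if the jar is knocked over or pushed away (angle between jar's own z axis and vertical above 0.4 rad or distance of jar from where it was at the start of the episode above 0.04 m).
It fails at once if the pump bottle is knocked over or pushed away (angle between pump_bottle's own z axis and vertical above 0.4 rad or distance of pump_bottle from where it was at the start of the episode above 0.04 m).
It also fails if it takes over 72 s, if anything falls off the work surface, if the arm or the gripper's body presses on something with over 40 N, if the wrist force passes 120 N, or if a joint passes its speed limit or range.

## Working session

There is one attempt and no reset: what is moved stays moved. The work goes in short steps, Python scripts to look and compute and a tool call to move; the robot and the scene stay as the last step left them, time stands still between calls to the robot, and variables do not carry over. Pictures are saved under pics/ and viewed, and the job is handed in when it is done.

Besides the shell and the picture viewer there is one more tool, called after "Call:" as name([rows], argument=value, ...), one row to a line, values as JSON. carry_out: Moves the arm, as the interface text tells. Its arguments: {"type":"object","properties":{"steps":{"type":"array"},"squeeze":{"type":"number"}},"required":["steps"]}

```bash
ls; mkdir -p pics; cat > h.py <<'E'
import numpy as np, cv2
from plant import ctrl, cams, sign_off
def K(n):
    c=cams.camera_info(n); f=192/np.tan(np.radians(c['fovy'])/2); return f,c['cx'],c['cy'],c['k1'],np.array(c['world_from_camera'])
def px2w(n,u,v,z):
    f,cx,cy,k1,T=K(n); xd=(u-cx)/f; yd=(v-cy)/f
    x,y=xd,yd
    for _ in range(30):
        s=1+k1*(x*x+y*y); x,y=xd/s,yd/s
    d=T[:3,:3]@np.array([x,-y,-1]); o=T[:3,3]
    return o+d*(z-o[2])/d[2]
def w2px(n,p):
    f,cx,cy,k1,T=K(n); q=T[:3,:3].T@(np.array(p)-T[:3,3]); x=q[0]/-q[2]; y=-q[1]/-q[2]; s=1+k1*(x*x+y*y)
    return np.array([cx+f*x*s, cy+f*y*s])
E
python3 - <<'E'
from h import *
for n in('scene','top'):
    im=cams.snapshot(n); cv2.imwrite(f'pics/{n}0.png',cv2.resize(im,(800,600),interpolation=cv2.INTER_CUBIC)); cv2.imwrite(f'pics/{n}0_raw.png',im)
    print(n,K(n))
    for t in ['sample_box','lid','lid_grip','catch_knob','steel_tray','carrot_b','jar','pump_bottle']:
        print(t,[(np.round(r['bbox']).astype(int).tolist(),round(r['confidence'],2)) for r in cams.recognise(t,n)])
print(ctrl.get_state())
E
```

```text
pics
scene (np.float64(456.7359907221527), 257.2949250280833, 185.26015652814635, 0.012379157313081594, array([[ 0.75630037,  0.30932682, -0.57647782, -0.43985135],
       [-0.65412332,  0.34203439, -0.67463706, -1.03956008],
       [-0.0115081 ,  0.88731584,  0.46101862,  0.81216024],
       [ 0.        ,  0.        ,  0.        ,  1.        ]]))
sample_box [([274, 187, 362, 239], 0.74), ([217, 153, 297, 209], 0.67), ([242, 165, 252, 180], 0.41)]
lid [([232, 153, 293, 180], 0.65)]
lid_grip [([230, 156, 293, 181], 0.85), ([243, 166, 251, 175], 0.3)]
catch_knob [([244, 164, 250, 177], 0.52)]
steel_tray [([272, 186, 364, 236], 0.81)]
carrot_b [([242, 274, 264, 292], 0.69), ([359, 238, 378, 253], 0.61), ([201, 163, 215, 168], 0.61), ([339, 250, 360, 266], 0.61), ([364, 217, 374, 234], 0.54)]
jar [([393, 198, 425, 246], 0.73)]
pump_bottle [([223, 116, 233, 158], 0.74)]
top (np.float64(472.5569345303812), 256.1759852809288, 194.6669409076528, 0.0187432475477095, array([[-0.2133545 ,  0.76563797, -0.60685942, -0.68862737],
       [-0.97693864, -0.17254361,  0.12577594,  0.22277949],
      
[... 695 characters left out ...]
 1.81980084e+00, -5.66845562e-02]), 'joint_vel': array([-1.55784565e-03, -9.26846656e-04, -2.31510104e-04,  6.08580483e-04,
        5.11597008e-04,  7.39987179e-06]), 'joint_torque': array([ 1.47835359e-03, -4.58469629e+01, -4.18091762e+01,  8.69647761e-05,
        4.65552675e-04,  4.78159293e-06]), 'tool_pos': array([0.18862685, 0.56960044, 0.25330127]), 'tcp_rot': array([[-9.49297020e-01,  3.14380608e-01,  1.82529492e-06],
       [ 3.14380608e-01,  9.49297020e-01,  3.90733230e-05],
       [ 1.05511480e-05,  3.76660264e-05, -9.99999999e-01]]), 'ft_force': array([0.52050007, 0.72824958, 0.63209973]), 'ft_torque': array([-0.03487779, -0.01094944, -0.06819598]), 'opening': 0.08548149294946675}
```

View pics/scene0.png

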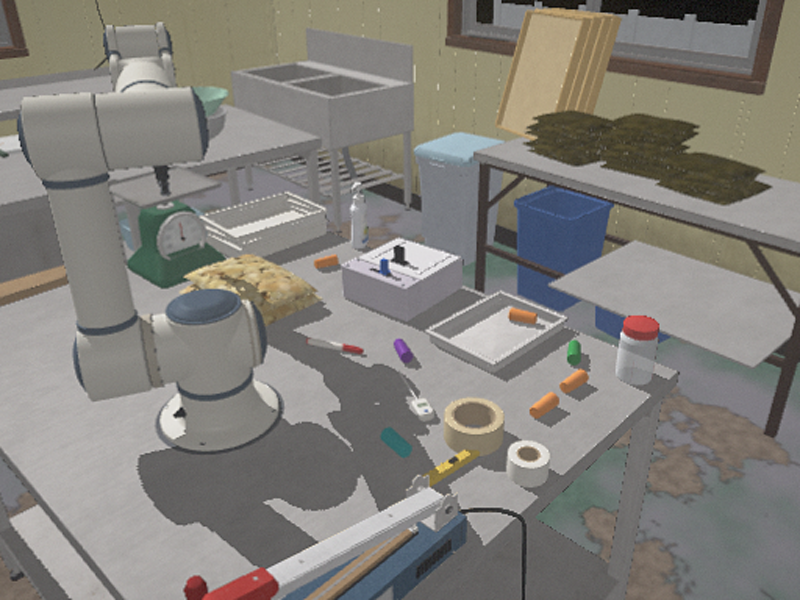

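View pics/top0.png

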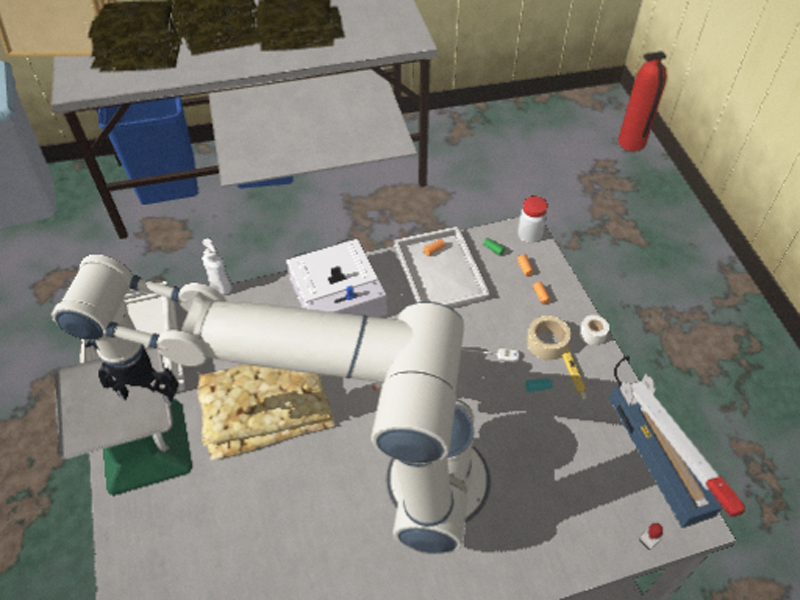

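```bash
python3 - <<'E'
import cv2
a=cv2.imread('pics/scene0_raw.png')[110:300,190:440]; cv2.imwrite('pics/s0c.png',cv2.resize(a,(790,600),interpolation=cv2.INTER_CUBIC))
a=cv2.imread('pics/top0_raw.png')[110:260,160:360]; cv2.imwrite('pics/t0c.png',cv2.resize(a,(800,600),interpolation=cv2.INTER_CUBIC))
E
```

```text
(no output)
```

View pics/s0c.png

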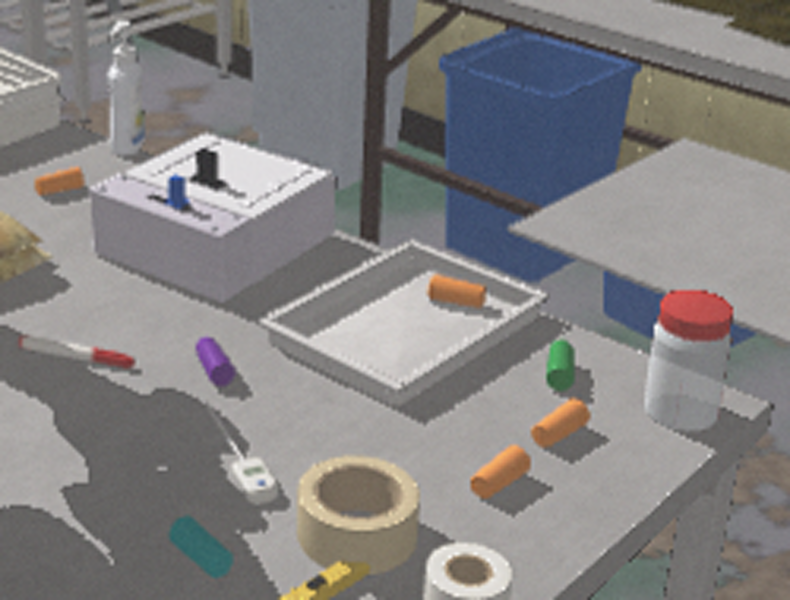

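View pics/t0c.png

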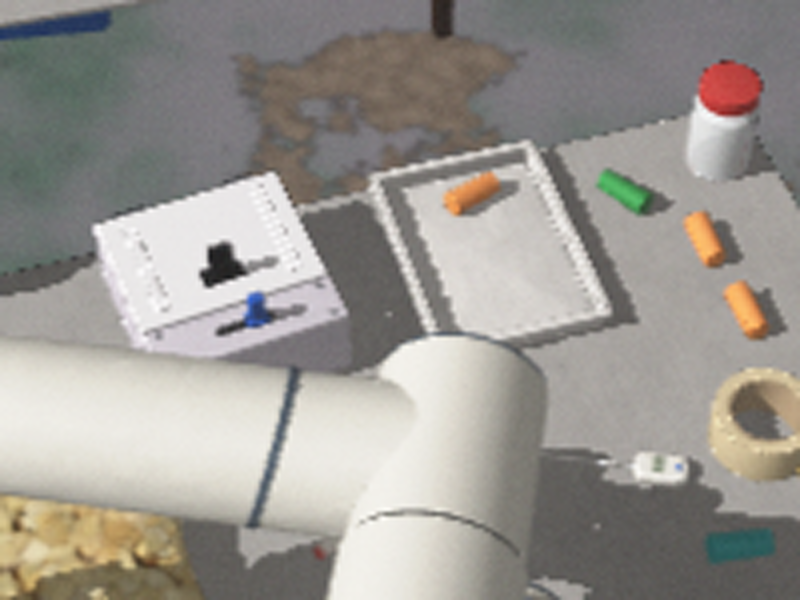

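The robot is at the left. The box stands in the middle with its catch knob at about scene (246,170) and its tab at (255,162). The tray is to its right and holds one carrot. Two orange pieces lie right of the tray at scene (349,258) and (368,245), with a third left of the box at (208,167). The green, purple and turquoise look-alikes I'll leave alone.

```bash
cat > seg.py <<'E'
from h import *
def blobs(im,lo,hi,amin=8):
    m=cv2.inRange(cv2.cvtColor(im,cv2.COLOR_BGR2HSV),lo,hi)
    n,l,s,c=cv2.connectedComponentsWithStats(m)
    return [(l==i,s[i],c[i]) for i in range(1,n) if s[i][4]>=amin]
if __name__=='__main__':
    for n in('scene','top'):
        im=cv2.imread(f'pics/{n}0_raw.png')
        for name,lo,hi,z in [('orange',(6,120,110),(17,255,255),.014),('blue',(105,150,60),(125,255,255),.11),('green',(45,120,40),(80,255,255),.014),('black',(0,0,0),(180,255,45),.113),('red',(0,150,90),(4,255,255),.115)]:
            for m,s,c in blobs(im,lo,hi):
                if not(150<c[0]<430 and 115<c[1]<300): continue
                v,u=np.nonzero(m)
                P=np.array([px2w(n,a,b,z)[:2] for a,b in zip(u,v)])
                mu=P.mean(0); w,V=np.linalg.eigh(np.cov((P-mu).T)); a=np.degrees(np.arctan2(V[1,1],V[0,1]))
                print(n,name,s.tolist(),np.round(c,1),'w',np.round(mu,3),'ang',round(a%180),np.round(np.sqrt(12*w)*1000))
    # corners from the crops
    sc=lambda u,v:(190+u*250/790,110+v*190/600)
    tc=lambda u,v:(160+u/4,110+v/4)
    print('box scene', [np.round(px2w('scene',*sc(*p),.088)[:2],3).tolist() for p in[(208,134),(333,174),(220,237),(93,190)]])
    print('box top', [np.round(px2w('top',*tc(*p),.088)[:2],3).tolist() for p in[(94,229),(274,174),(347,313),(145,345)]])
    print('tray scene',[np.round(px2w('scene',*sc(*p),.028)[:2],3).tolist() for p in[(412,242),(546,297),(401,392),(264,322)]])
    print('tray top',[np.round(px2w('top',*tc(*p),.028)[:2],3).tolist() for p in[(371,183),(533,143),(610,312)]])
    print('tab scene top', px2w('scene',*sc(207,152),.1285), 'tab top', px2w('top',*tc(221,246),.1285))
    print('knob scene top', px2w('scene',*sc(177,179),.124), px2w('top',*tc(257,296),.124))
    print('jar',px2w('scene',*sc(684,420),0),px2w('top',*tc(720,168),0),'pump',px2w('scene',*sc(128,150),0))
E
python3 seg.py
```

```text
scene orange [201, 163, 15, 8, 74] [208.3 167. ] w [0.515 0.387] ang 4 [44. 67.]
scene orange [326, 197, 17, 10, 110] [334.  201.7] w [ 0.677 -0.148] ang 100 [45. 62.]
scene orange [358, 236, 18, 15, 147] [366.9 243.5] w [ 0.555 -0.383] ang 8 [29. 79.]
scene orange [339, 251, 18, 17, 166] [347.9 258.8] w [ 0.451 -0.394] ang 10 [29. 78.]
scene green [364, 218, 5, 9, 34] [365.8 222. ] w [ 0.651 -0.306] ang 32 [13. 55.]
scene red [399, 202, 22, 10, 57] [407.7 204.3] w [ 0.689 -0.421] ang 160 [35. 78.]
top orange [271, 153, 14, 11, 71] [277.4 158. ] w [ 0.672 -0.157] ang 118 [28. 66.]
top orange [331, 163, 10, 14, 79] [335.7 169.2] w [ 0.554 -0.385] ang 179 [27. 70.]
top orange [341, 181, 11, 14, 86] [346.2 187.1] w [ 0.45  -0.396] ang 1 [28. 69.]
top orange [151, 261, 5, 5, 10] [153.1 263.4] w [0.26  0.419] ang 124 [12. 23.]
top blue [222, 188, 4, 3, 8] [223.  189.2] w [0.473 0.114] ang 30 [11. 18.]
top green [310, 153, 12, 10, 56] [315.3 157.3] w [ 0.64 -0.32] ang 33 [26. 58.]
top black [211, 172, 9, 9, 44] [215.  176.2] w [0.544 0.134] ang 165 [27. 41.]
top red [335, 126, 15, 13, 153] [341.8 131.8] w [ 0.669 -0.437] ang 154 [54. 70.]
box scene [[0.647, 0.239], [0.679, 0.048], [0.473, 0.016], [0.441, 0.205]]
box top [[0.642, 0.251], [0.677, 0.056], [0.475, 0.019], [0.479, 0.22]]
tray scene [[0.706, -0.057], [0.718, -0.241], [0.463, -0.262], [0.454, -0.075]]
tray top [[0.697, -0.051], [0.716, -0.239], [0.465, -0.254]]
tab scene top [0.55126751 0.12842814 0.1285    ] tab top [0.55425871 0.12970151 0.1285    ]
knob scene top [0.48447448 0.10245248 0.124     ] [0.48668686 0.10558075 0.124     ]
jar [ 0.6641765  -0.45074311  0.        ] [ 0.6583329  -0.44109275  0.        ] pump [6.61076977e-01 4.26792748e-01 1.11022302e-16]
```

```bash
cat > go.py <<'E'
import sys
from h import *
def rel(p,yaw,verbose=True):
    s=ctrl.get_state(); R=np.array(s['tcp_rot']); t=np.array(s['tool_pos'])
    cur=np.degrees(np.arctan2(R[1,0],R[0,0])); dw=(yaw-cur+180)%360-180
    d=R.T@(np.array(p)-t)
    print('t',round(s['time'],2),'tcp',np.round(t,4),'yaw',round(cur%360,1),'open',round(s['opening'],4),'F',np.round(s['ft_force'],1),'q',np.round(s['joint_pos'],2))
    print('shift units (tool axes)',np.round(d/.025,2),'turn units',round(-dw/6,2))
if __name__=='__main__':
    a=[float(x) for x in sys.argv[1:]]; rel(a[:3],a[3])
E
python3 go.py .515 .387 .253 184
python3 - <<'E'
from h import *
# crate/sack ground points
for p in[(325,250),(245,255),(320,300),(190,270)]: print(p,np.round(px2w('scene',p[0]*.64,p[1]*.64,0),3))
print(w2px('scene',(0.515,.387,.014)))
E
```

```text
t 0.9 tcp [0.1886 0.5696 0.2533] yaw 161.7 open 0.0855 F [0.5 0.7 0.6] q [ 1.19  0.09  1.23  0.    1.82 -0.06]
shift units (tool axes) [-1.469e+01 -2.830e+00  1.000e-02] turn units -3.72
(325, 250) [0.573 0.471 0.   ]
(245, 255) [0.391 0.592 0.   ]
(320, 300) [0.393 0.24  0.   ]
(190, 270) [0.236 0.606 0.   ]
[208.28073767 167.0265118 ]
```

Call:
carry_out([
  [60,-0.95,-0.3,0,-1],
  [60,-0.95,-0.2,0,-1],
  [60,-0.95,0,0,-1],
  [60,-0.95,0.1,0,-0.72],
  [60,-0.95,0,0,0],
], squeeze=40)

```text
time: 1.32
tool_pos: [0.303, 0.5462, 0.2537]
tcp_rot: [[-0.997, -0.074, 0.0], [-0.074, 0.997, 0.001], [-0.0, 0.001, -1.0]]
ft_force: [0.2, -0.9, -1.1]
opening: 0.0601
```

```bash
python3 go.py .515 .387 .20 184
```

```text
t 1.32 tcp [0.303  0.5462 0.2537] yaw 184.2 open 0.0601 F [ 0.2 -0.9 -1.1] q [ 1.01  0.16  1.16  0.    1.83 -0.63]
shift units (tool axes) [-7.98 -6.98  2.15] turn units 0.04
```

Call:
carry_out([
  [60,-1,-0.9,0.2,0],
  [60,-1,-0.9,0.2,0],
  [60,-1,-0.9,0.2,0],
  [60,-1,-0.9,0.2,0],
  [60,-1,-0.9,0.2,0],
])

```text
time: 1.73
tool_pos: [0.4356, 0.442, 0.2283]
tcp_rot: [[-0.998, -0.07, 0.0], [-0.07, 0.998, 0.0], [-0.0, 0.0, -1.0]]
ft_force: [-0.5, -0.2, 0.2]
opening: 0.0602
```

Call:
carry_out([
  [60,-1,-0.85,0.4,0],
  [60,-1,-0.85,0.4,0],
  [60,-0.7,-0.6,0.3,0],
  [60,-0.2,-0.1,0,0],
  [60,0,0,0,0],
])

```text
time: 2.15
tool_pos: [0.5121, 0.3869, 0.1997]
tcp_rot: [[-0.998, -0.067, -0.001], [-0.067, 0.998, -0.001], [0.002, -0.001, -1.0]]
ft_force: [0.5, 0.4, 1.1]
opening: 0.0597
```

```bash
python3 go.py .515 .387 .03 184; python3 - <<'E'
from seg import *
for n in('scene','top'):
    im=cams.snapshot(n); cv2.imwrite(f'pics/{n}1_raw.png',im)
    c=im[110:230,150:310] if n=='scene' else im[120:270,100:300]
    cv2.imwrite(f'pics/{n}1.png',cv2.resize(c,(800,600),interpolation=cv2.INTER_CUBIC))
    for m,s,c in blobs(im,(6,120,110),(17,255,255)):
        if c[1]<300 and c[1]>115:
            v,u=np.nonzero(m); P=np.array([px2w(n,a,b,.014)[:2] for a,b in zip(u,v)]); mu=P.mean(0)
            print(n,s.tolist(),np.round(mu,3))
E
```

```text
t 2.15 tcp [0.5121 0.3869 0.1997] yaw 183.8 open 0.0597 F [0.5 0.4 1.1] q [ 0.59  0.2   1.2   0.    1.74 -1.04]
shift units (tool axes) [-0.13  0.    6.79] turn units -0.03
scene [201, 163, 15, 8, 73] [0.515 0.387]
scene [326, 197, 17, 10, 113] [ 0.676 -0.148]
scene [358, 236, 18, 15, 147] [ 0.554 -0.384]
scene [339, 251, 18, 17, 172] [ 0.451 -0.394]
top [271, 153, 14, 11, 72] [ 0.672 -0.157]
top [331, 163, 10, 14, 79] [ 0.554 -0.385]
top [341, 181, 11, 14, 90] [ 0.449 -0.396]
top [153, 201, 8, 15, 88] [0.516 0.385]
top [151, 261, 6, 5, 12] [0.26  0.418]
top [160, 260, 3, 5, 9] [0.261 0.39 ]
```

View pics/scene1.png

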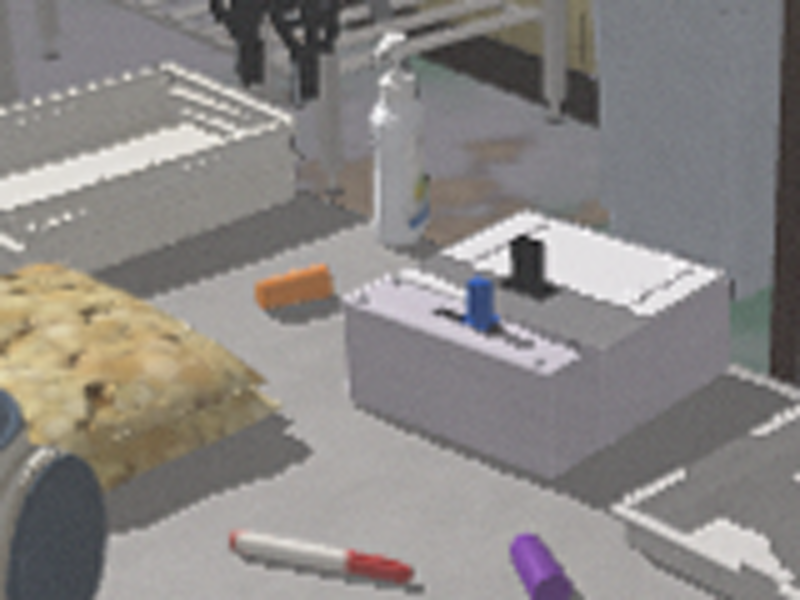

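View pics/top1.png

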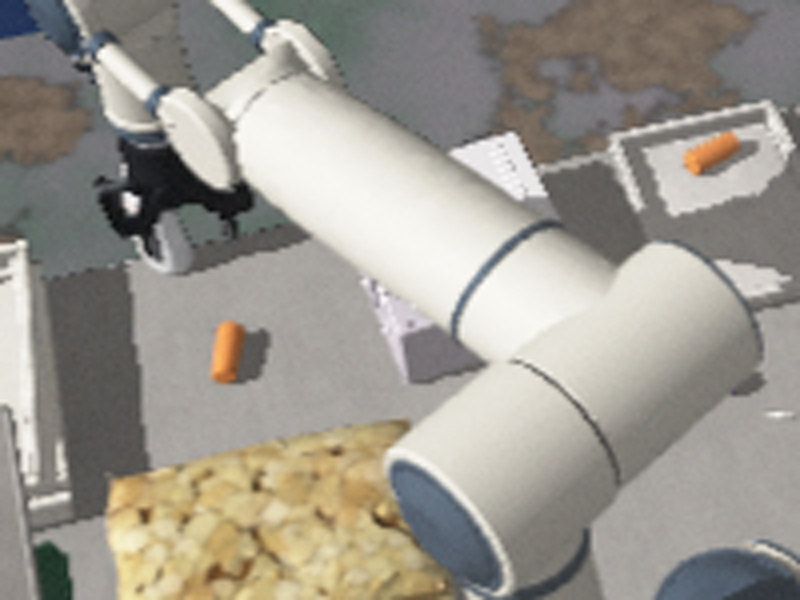

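```bash
python3 - <<'E'
from seg import *
im=cv2.imread('pics/top1_raw.png')
for m,s,c in blobs(im,(6,120,110),(17,255,255)):
    if s[4]>50:
        v,u=np.nonzero(m); P=np.array([px2w('top',a,b,.014)[:2] for a,b in zip(u,v)]); mu=P.mean(0)
        w,V=np.linalg.eigh(np.cov((P-mu).T)); print(np.round(mu,3),np.degrees(np.arctan2(V[1,1],V[0,1]))%180,np.sqrt(12*w))
E
```

```text
[ 0.672 -0.157] 116.58879930339575 [0.02858544 0.06617754]
[ 0.554 -0.385] 179.19491829984403 [0.02726138 0.06978293]
[ 0.449 -0.396] 1.0977547957427305 [0.02857524 0.06868053]
[0.516 0.385] 168.4937904102279 [0.0245826  0.07269548]
```

The carrot at scene (208,167) and top (157,208) is free of obstacles. The gripper is directly above it, and the bottle is well behind. I'm descending with a slight turn to match its axis.

Call:
carry_out([
  [60,-0.15,0,1,0.8],
  [60,0,0,1,0.7],
  [60,0,0,1,0],
  [60,0,0,1,0],
  [60,0,0,1,0],
])

```text
time: 2.67
tool_pos: [0.5136, 0.3902, 0.0759]
tcp_rot: [[-0.996, 0.085, 0.001], [0.085, 0.996, 0.002], [-0.001, 0.002, -1.0]]
ft_force: [0.4, 1.0, 0.8]
opening: 0.0603
```

Call:
carry_out([
  [60,0,0,1,0],
  [60,0,0,0.75,0],
  [20,0,0,0,0],
  [20,0,0,0,0],
  [20,0,0,0,0],
])

```text
time: 3.08
tool_pos: [0.515, 0.3898, 0.0343]
tcp_rot: [[-0.996, 0.086, 0.002], [0.086, 0.996, 0.002], [-0.002, 0.002, -1.0]]
ft_force: [0.5, 0.0, 0.7]
opening: 0.0266
```

Call:
carry_out([
  [20,0,0,0,0],
  [20,0,0,-0.5,0],
  [20,0,0,-1,0],
  [20,0,0,-1,0],
  [20,0,0,-1,0],
])

```text
time: 3.5
tool_pos: [0.515, 0.3885, 0.1228]
tcp_rot: [[-0.996, 0.087, 0.002], [0.087, 0.996, 0.001], [-0.001, 0.001, -1.0]]
ft_force: [0.9, -1.2, -1.0]
opening: 0.0268
```

Call:
carry_out([
  [20,0,-0.4,-0.9,-0.5],
  [20,0,-0.9,-0.9,-0.5],
  [20,0,-1,-0.9,-0.5],
  [20,0,-1,-0.4,0],
  [20,0,-1,0,0],
])

```text
time: 3.92
tool_pos: [0.5182, 0.2808, 0.204]
tcp_rot: [[-0.997, -0.07, 0.009], [-0.07, 0.998, 0.004], [-0.009, 0.003, -1.0]]
ft_force: [-0.0, -0.1, 0.6]
opening: 0.0264
```

```bash
python3 go.py .60 -.157 .20 184
```

```text
t 3.92 tcp [0.5182 0.2808 0.204 ] yaw 184.0 open 0.0264 F [-0.  -0.1  0.6] q [ 0.44  0.05  1.36  0.    1.72 -1.2 ]
shift units (tool axes) [ -2.03 -17.7    0.12] turn units 0.01
```

Call:
carry_out([
  [20,-0.1,-1,0,0],
  [20,-0.1,-1,0,0],
  [20,-0.1,-1,0,0],
  [20,-0.1,-1,0,0],
  [20,-0.1,-1,0,0],
])

```text
time: 4.33
tool_pos: [0.5385, 0.1561, 0.1997]
tcp_rot: [[-0.998, -0.07, 0.003], [-0.07, 0.998, 0.001], [-0.003, 0.001, -1.0]]
ft_force: [0.9, -0.2, -1.4]
opening: 0.0271
```

Call:
carry_out([
  [20,-0.1,-1,0,0],
  [20,-0.1,-1,0,0],
  [20,-0.1,-1,0,0],
  [20,-0.1,-1,0,0],
  [20,-0.1,-1,0,0],
])

```text
time: 4.75
tool_pos: [0.5597, 0.0322, 0.1997]
tcp_rot: [[-0.998, -0.07, 0.003], [-0.07, 0.998, 0.0], [-0.003, -0.0, -1.0]]
ft_force: [0.2, 0.6, -0.2]
opening: 0.027
```

Call:
carry_out([
  [20,-0.1,-1,0,0],
  [20,-0.1,-1,0,0],
  [20,-0.1,-1,0,0],
  [20,-0.1,-1,0,0],
  [20,-0.1,-1,0,0],
])

```text
time: 5.17
tool_pos: [0.5809, -0.0917, 0.1997]
tcp_rot: [[-0.998, -0.069, 0.003], [-0.069, 0.998, -0.001], [-0.003, -0.001, -1.0]]
ft_force: [0.0, 0.5, -1.0]
opening: 0.0265
```

```bash
python3 go.py .60 -.157 .0395 184
```

```text
t 5.17 tcp [ 0.5809 -0.0917  0.1997] yaw 184.0 open 0.0265 F [ 0.   0.5 -1. ] q [-0.21  0.05  1.37  0.    1.72 -1.85]
shift units (tool axes) [-0.56 -2.65  6.41] turn units -0.0
```

Call:
carry_out([
  [20,-0.3,-1,0.4,0],
  [20,-0.2,-1,0.9,0],
  [20,0,-0.35,1,0],
  [20,0,0,1,0],
  [20,0,0,1,0],
])

```text
time: 5.58
tool_pos: [0.5978, -0.1495, 0.091]
tcp_rot: [[-0.998, -0.068, 0.003], [-0.068, 0.998, -0.001], [-0.003, -0.001, -1.0]]
ft_force: [0.7, 1.2, -1.0]
opening: 0.0267
```

```bash
python3 go.py .60 -.157 .038 184; python3 - <<'E'
from h import *
im=cams.snapshot('scene'); cv2.imwrite('pics/s2.png',cv2.resize(im[130:280,250:450],(800,600),interpolation=cv2.INTER_CUBIC))
E
```

```text
t 5.58 tcp [ 0.5978 -0.1495  0.091 ] yaw 183.9 open 0.0267 F [ 0.7  1.2 -1. ] q [-0.3   0.16  1.44  0.    1.53 -1.94]
shift units (tool axes) [-0.06 -0.3   2.12] turn units -0.02
```

View pics/s2.png

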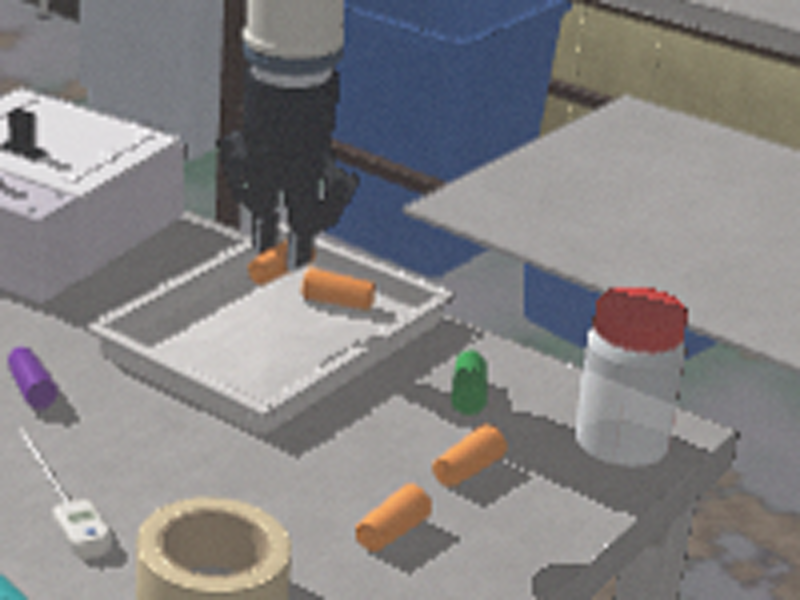

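The carrot is held above the tray. Carrot_a is at picture (340,288), ahead of it, so I'll back off 5 mm toward the robot and lower.

Call:
carry_out([
  [20,0.2,-0.05,0.9,0],
  [20,0,0,0.6,0],
  [20,0,0,0.25,0],
  [20,0,0,0.05,0],
  [20,0,0,0,0],
])

```text
time: 6.05
tool_pos: [0.5929, -0.1498, 0.0462]
tcp_rot: [[-0.998, -0.07, 0.002], [-0.07, 0.998, -0.0], [-0.002, -0.001, -1.0]]
ft_force: [-0.3, 0.3, -0.8]
opening: 0.0267
```

```bash
python3 go.py .595 -.157 .037 184
```

```text
t 6.05 tcp [ 0.5929 -0.1498  0.0462] yaw 184.0 open 0.0267 F [-0.3  0.3 -0.8] q [-0.3   0.18  1.51  0.    1.46 -1.94]
shift units (tool axes) [-0.06 -0.29  0.37] turn units 0.0
```

Call:
carry_out([
  [20,0,0,0.25,0],
  [20,0,0,0.1,0],
  [20,0,0,0,0],
  [50,0,0,0,0],
  [50,0,0,0,0],
])

```text
time: 6.47
tool_pos: [0.5927, -0.1498, 0.0365]
tcp_rot: [[-0.998, -0.07, 0.001], [-0.07, 0.998, -0.0], [-0.001, -0.0, -1.0]]
ft_force: [0.3, -0.4, -0.7]
opening: 0.0492
```

Call:
carry_out([
  [50,0,0,0,0],
  [50,0,0,-0.6,0],
  [50,0,0,-1,0],
  [50,0,-0.5,-1,0],
  [50,0.3,-1,-0.6,0],
])

```text
time: 6.88
tool_pos: [0.5889, -0.1859, 0.1187]
tcp_rot: [[-0.997, -0.073, 0.003], [-0.073, 0.997, 0.0], [-0.003, -0.0, -1.0]]
ft_force: [0.4, -0.9, 1.0]
opening: 0.0502
```

```bash
python3 go.py .45 -.395 .11 184
```

```text
t 6.88 tcp [ 0.5889 -0.1859  0.1187] yaw 184.2 open 0.0502 F [ 0.4 -0.9  1. ] q [-0.36  0.15  1.41  0.    1.58 -2.01]
shift units (tool axes) [ 6.16 -7.93  0.33] turn units 0.03
```

Call:
carry_out([
  [60,1,-1,0,0],
  [60,1,-1,0,0],
  [60,1,-1,0,0],
  [60,1,-1,0,0],
  [60,0.9,-1,0,0],
])

```text
time: 7.3
tool_pos: [0.4724, -0.3219, 0.1158]
tcp_rot: [[-0.998, -0.07, -0.0], [-0.07, 0.998, -0.0], [0.0, -0.0, -1.0]]
ft_force: [1.7, 0.2, -0.3]
opening: 0.06
```

Call:
carry_out([
  [60,0.9,-1,0,0],
  [60,0.25,-1,0,0],
  [60,0,-0.5,0.3,0],
  [60,0,0,0.6,0],
  [60,0,0,0,0],
])

```text
time: 7.72
tool_pos: [0.4481, -0.3852, 0.0901]
tcp_rot: [[-0.998, -0.068, -0.003], [-0.068, 0.998, 0.003], [0.003, 0.004, -1.0]]
ft_force: [-0.4, 0.6, -1.1]
opening: 0.0599
```

```bash
python3 go.py .45 -.395 .031 184; python3 - <<'E'
from h import *
im=cams.snapshot('scene'); cv2.imwrite('pics/s3.png',cv2.resize(im[130:280,250:450],(800,600),interpolation=cv2.INTER_CUBIC))
im=cams.snapshot('top'); cv2.imwrite('pics/t3_raw.png',im); cv2.imwrite('pics/t3.png',cv2.resize(im[100:250,180:380],(800,600),interpolation=cv2.INTER_CUBIC))
E
```

```text
t 7.72 tcp [ 0.4481 -0.3852  0.0901] yaw 183.9 open 0.0599 F [-0.4  0.6 -1.1] q [-0.77  0.1   1.51  0.    1.54 -2.41]
shift units (tool axes) [-0.06 -0.4   2.36] turn units -0.02
```

View pics/s3.png

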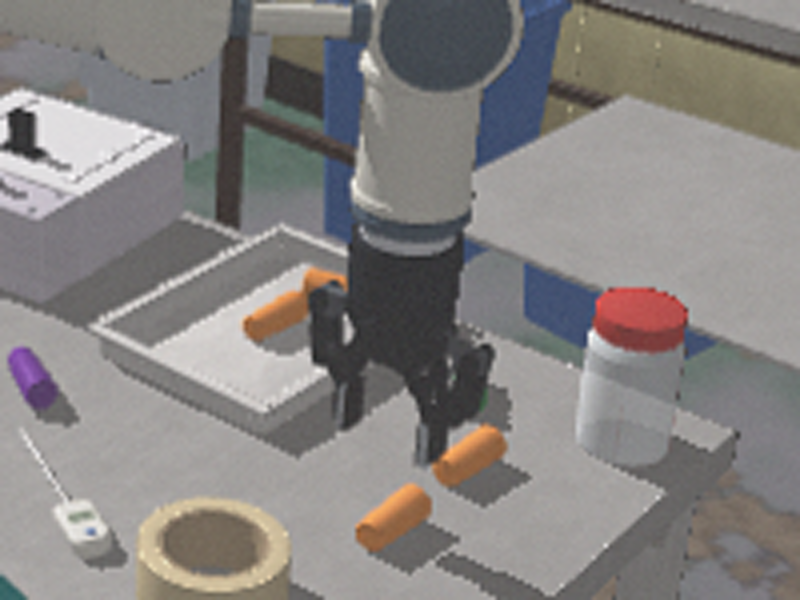

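View pics/t3.png

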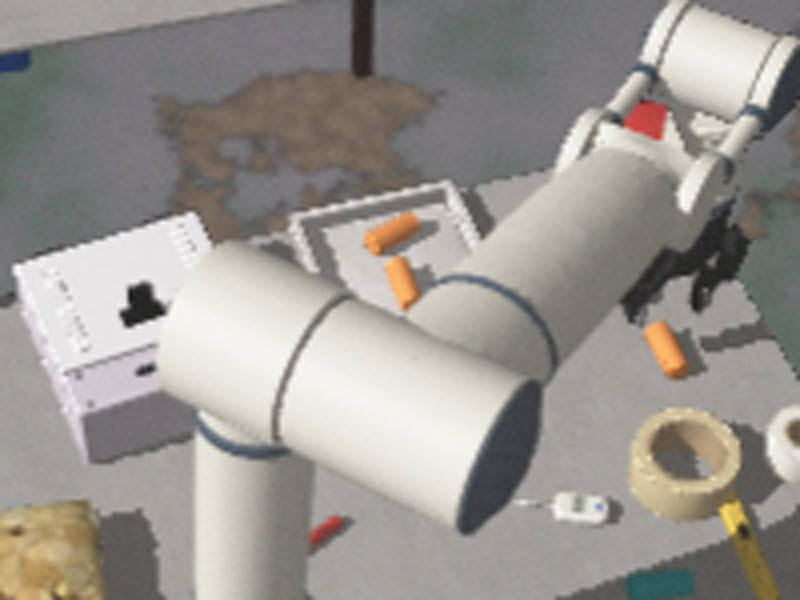

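The first piece lies in the tray at scene crop (275,312), clear of carrot_a. The gripper is above the near right piece at crop (395,517), so I'm descending.

Call:
carry_out([
  [60,0,-0.3,0.6,0],
  [60,0,0,0.9,0],
  [60,0,0,0.6,0],
  [60,0,0,0.15,0],
  [60,0,0,0,0],
])

```text
time: 8.23
tool_pos: [0.4499, -0.3917, 0.0362]
tcp_rot: [[-0.998, -0.071, -0.002], [-0.071, 0.998, 0.002], [0.001, 0.002, -1.0]]
ft_force: [-0.2, -0.1, -0.4]
opening: 0.0601
```

```bash
python3 go.py .45 -.395 .031 184
```

```text
t 8.23 tcp [ 0.4499 -0.3917  0.0362] yaw 184.1 open 0.0601 F [-0.2 -0.1 -0.4] q [-0.77  0.15  1.55  0.    1.44 -2.41]
shift units (tool axes) [ 0.01 -0.13  0.21] turn units 0.01
```

Call:
carry_out([
  [60,0,-0.13,0.15,0],
  [20,0,0,0,0],
  [20,0,0,0,0],
  [20,0,0,0,0],
  [20,0,0,0,0],
])

```text
time: 8.65
tool_pos: [0.4509, -0.3965, 0.0347]
tcp_rot: [[-0.998, -0.07, 0.002], [-0.07, 0.998, -0.002], [-0.002, -0.002, -1.0]]
ft_force: [-0.9, 0.3, 3.2]
opening: 0.0266
```

Call:
carry_out([
  [20,0,0,-0.4,0],
  [20,0,0,-0.9,0],
  [20,0,0,-1,0],
  [20,0,0.2,-1,0],
  [20,0,0.8,-0.5,0],
])

```text
time: 9.07
tool_pos: [0.4491, -0.3733, 0.1327]
tcp_rot: [[-0.998, -0.068, 0.003], [-0.068, 0.998, -0.005], [-0.003, -0.005, -1.0]]
ft_force: [0.7, -0.1, 0.3]
opening: 0.0266
```

```bash
python3 go.py .513 -.157 .12 184;python3 - <<'E'
from seg import *
im=cv2.imread('pics/t3_raw.png')
for n,m in(('top','t3'),):
    for b,s,c in blobs(im,(6,120,110),(17,255,255)):
        if s[4]>30: print(s, np.round(px2w('top',*c,.018),3))
E
```

```text
t 9.07 tcp [ 0.4491 -0.3733  0.1327] yaw 183.9 open 0.0266 F [ 0.7 -0.1  0.3] q [-0.75  0.05  1.48 -0.    1.6  -2.39]
shift units (tool axes) [-3.13  8.46  0.48] turn units -0.02
[271 153  14  11  73] [ 0.668 -0.155  0.018]
[277 164   8  13  59] [ 0.597 -0.15   0.018]
[341 181  11  14  86] [ 0.446 -0.395  0.018]
```

Call:
carry_out([
  [20,-0.4,1,0,0],
  [20,-0.4,1,0,0],
  [20,-0.4,1,0,0],
  [20,-0.4,1,0,0],
  [20,-0.4,1,0,0],
])

```text
time: 9.48
tool_pos: [0.4899, -0.2416, 0.1292]
tcp_rot: [[-0.998, -0.069, 0.001], [-0.069, 0.998, -0.0], [-0.001, -0.0, -1.0]]
ft_force: [-0.8, 0.1, 0.3]
opening: 0.0262
```

Call:
carry_out([
  [20,-0.4,1,0,0],
  [20,-0.4,1,0,0],
  [20,-0.4,0.6,0.3,0],
  [20,-0.2,0.1,0.6,0],
  [20,0,0,0.6,0],
])

```text
time: 9.9
tool_pos: [0.5214, -0.1716, 0.0921]
tcp_rot: [[-0.997, -0.072, 0.003], [-0.072, 0.997, -0.001], [-0.003, -0.001, -1.0]]
ft_force: [-0.1, -0.6, -1.3]
opening: 0.0268
```

```bash
python3 go.py .52 -.165 .037 184
```

```text
t 9.9 tcp [ 0.5214 -0.1716  0.0921] yaw 184.1 open 0.0268 F [-0.1 -0.6 -1.3] q [-0.38 -0.02  1.63  0.    1.53 -2.02]
shift units (tool axes) [0.04 0.27 2.2 ] turn units 0.02
```

Call:
carry_out([
  [20,0,0.15,0.8,0],
  [20,0,0,0.7,0],
  [20,0,0,0.3,0],
  [20,0,0,0.1,0],
  [20,0,0,0,0],
])

```text
time: 10.32
tool_pos: [0.5196, -0.1694, 0.0434]
tcp_rot: [[-0.998, -0.07, -0.001], [-0.07, 0.998, 0.0], [0.001, 0.0, -1.0]]
ft_force: [-1.3, -0.2, -0.3]
opening: 0.0268
```

```bash
python3 go.py .52 -.165 .037 184
```

```text
t 10.32 tcp [ 0.5196 -0.1694  0.0434] yaw 184.0 open 0.0268 F [-1.3 -0.2 -0.3] q [-0.38  0.01  1.69 -0.    1.44 -2.02]
shift units (tool axes) [-0.03  0.17  0.26] turn units -0.0
```

Call:
carry_out([
  [20,0,0,0.15,0],
  [20,0,0,0.08,0],
  [20,0,0,0,0],
  [50,0,0,0,0],
  [50,0,0,0,0],
])

```text
time: 10.73
tool_pos: [0.5199, -0.1694, 0.038]
tcp_rot: [[-0.998, -0.07, 0.001], [-0.07, 0.998, -0.0], [-0.001, -0.0, -1.0]]
ft_force: [0.1, -0.2, 0.8]
opening: 0.0494
```

Call:
carry_out([
  [50,0,0,0,0],
  [50,0,0,-0.6,0],
  [50,0,0,-1,0],
  [50,0,0,-1,0],
  [50,0,0.3,-1,0],
])

```text
time: 11.15
tool_pos: [0.5189, -0.1625, 0.1282]
tcp_rot: [[-0.998, -0.069, -0.001], [-0.069, 0.998, -0.0], [0.001, -0.0, -1.0]]
ft_force: [0.1, 0.1, 0.4]
opening: 0.0501
```

Call:
carry_out([
  [50,0,0.7,-1,0],
  [50,0,1,-1,-0.4],
  [50,0,1,-1,-0.5],
  [50,0,0,0,0],
  [50,0,0,0,0],
])

```text
time: 11.57
tool_pos: [0.5142, -0.0938, 0.2049]
tcp_rot: [[-0.986, -0.165, 0.004], [-0.165, 0.986, -0.001], [-0.004, -0.002, -1.0]]
ft_force: [0.4, -0.3, -0.4]
opening: 0.0498
```

```bash
python3 go.py .552 .129 .22 189.5; python3 - <<'E'
from seg import *
for n in('scene','top'):
    im=cams.snapshot(n); cv2.imwrite(f'pics/{n}4_raw.png',im)
    for t in['lid_grip','catch_knob']: print(t,[(np.round(r['bbox'],1).tolist(),round(r['confidence'],2)) for r in cams.recognise(t,n)])
    for b,s,c in blobs(im,(6,120,110),(17,255,255)):
        if s[4]>30 and 115<c[1]<300: print(n,s, np.round(px2w(n,*c,.016),3))
    c=im[130:280,200:400] if n=='scene' else im[100:250,180:380]
    cv2.imwrite(f'pics/{n}4.png',cv2.resize(c,(800,600),interpolation=cv2.INTER_CUBIC))
E
```

```text
t 11.57 tcp [ 0.5142 -0.0938  0.2049] yaw 189.5 open 0.0498 F [ 0.4 -0.3 -0.4] q [-0.25 -0.13  1.53 -0.    1.73 -1.98]
shift units (tool axes) [-2.96  8.54 -0.61] turn units 0.0
lid_grip [([230.3, 152.1, 293.5, 179.8], 0.7)]
catch_knob []
scene [300 197  43  27 315] [ 0.601 -0.154  0.016]
scene [358 236  18  15 143] [ 0.551 -0.385  0.016]
lid_grip [([184.8, 156.8, 240.4, 190.8], 0.56)]
catch_knob [([220.1, 181.6, 229.3, 189.7], 0.58)]
top [331 163  10  14  76] [ 0.552 -0.384  0.016]
```

View pics/scene4.png

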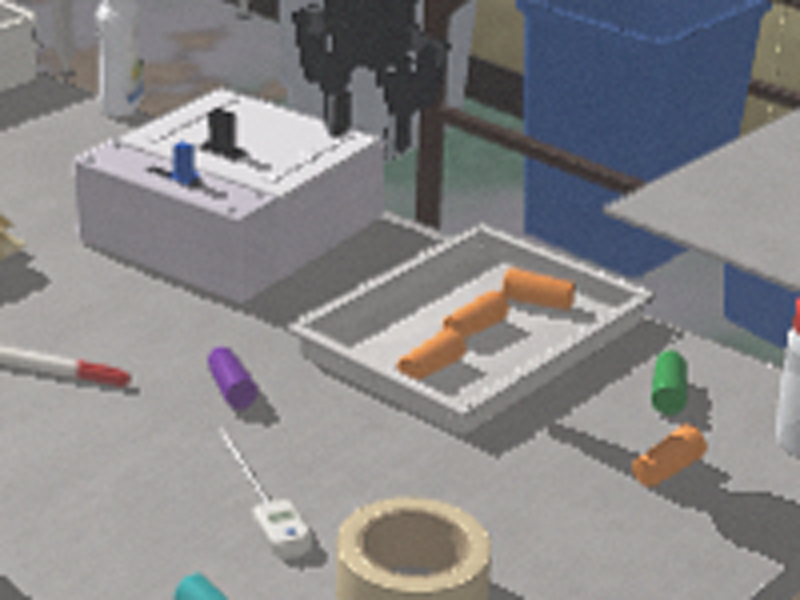

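View pics/top4.png

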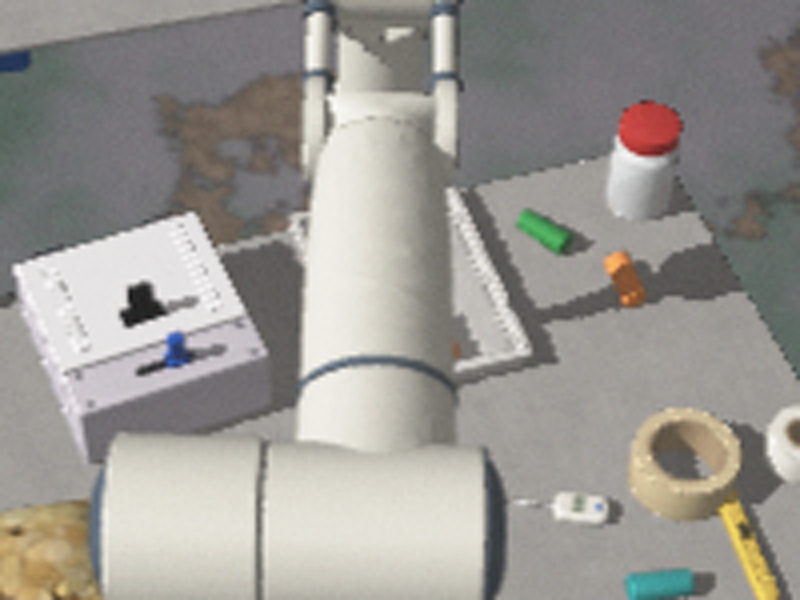

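Three pieces lie in the tray at crop (432,353), (475,313) and (540,288), and the spare stays on the table. The jar and bottle are untouched. Next I fit the box pose from picked corners.

```bash
python3 - <<'E'
from h import *
from scipy.optimize import least_squares
sc=lambda p:np.array((200+p[0]/4-.375,130+p[1]/4-.375)); tc=lambda p:np.array((180+p[0]/4-.375,100+p[1]/4-.375))
obs=[('scene',sc(p),q) for p,q in[((222,90),(.11,.1,.088)),((382,140),(.11,-.1,.088)),((238,218),(-.11,-.1,.088)),((78,163),(-.11,.1,.088)),((238,302),(-.11,-.1,0)),((222,113),(-.012,0,.1285))]]
obs+=[('top',tc(p),q) for p,q in[((195,213),(.11,-.1,.088)),((16,266),(.11,.1,.088)),((270,352),(-.11,-.1,.088)),((88,400),(-.11,.1,.088)),((92,460),(-.11,.1,0)),((140,290),(-.012,0,.1285))]]
kn=[('scene',sc((183,149))),('top',tc((177,341)))]
def pt(x,q):
    c,s=np.cos(x[2]),np.sin(x[2]); return [x[0]+c*q[0]-s*q[1],x[1]+s*q[0]+c*q[1],q[2]]
def f(x):
    r=[w2px(n,pt(x,q))-o for n,o,q in obs]
    r+=[w2px(n,pt(x,(-.082,x[3],.124)))-o for n,o in kn]
    return np.ravel(r)
S=least_squares(f,[.56,.13,.16,0],loss='soft_l1'); x=S.x
print(x[:2],np.degrees(x[2]),'knob y',x[3]); print(np.round(f(x).reshape(-1,2),1))
print('tab',pt(x,(-.012,0,.113)),'knob',pt(x,(-.082,x[3],.11)))
E
```

```text
[0.5631221  0.13307765] 10.1888562861841 knob y -0.011930270804655632
[[-0.  -1. ]
 [ 1.1 -0.8]
 [ 0.6  1. ]
 [-1.7 -0.5]
 [ 0.8  2.1]
 [-0.1  0. ]
 [ 0.1 -1.5]
 [-0.5 -1. ]
 [ 0.8  1. ]
 [-1.8  4.6]
 [-0.5  2.9]
 [ 0.4 -0. ]
 [-0.1 -0.6]
 [ 0.2 -0.4]]
tab [np.float64(0.5513113373509534), np.float64(0.13095492937783298), 0.113] knob [np.float64(0.48452562032314617), np.float64(0.1068302664256986), 0.11]
```

Call:
carry_out([
  [60,-0.3,1,0,0],
  [60,-0.4,1,0,0],
  [60,-0.4,1,0,0],
  [60,-0.4,1,0,0],
  [60,-0.4,1,0,-0.1],
])

```text
time: 12.28
tool_pos: [0.5399, 0.0371, 0.2016]
tcp_rot: [[-0.985, -0.172, -0.001], [-0.172, 0.985, -0.0], [0.001, 0.0, -1.0]]
ft_force: [-0.7, -0.5, -0.3]
opening: 0.0601
```

Call:
carry_out([
  [60,-0.4,1,0,0],
  [60,-0.4,1,0,0],
  [60,-0.25,1,0,0],
  [60,0,0.5,0.2,0],
  [60,0,0,0.2,0],
])

```text
time: 12.7
tool_pos: [0.5502, 0.1291, 0.1915]
tcp_rot: [[-0.984, -0.176, -0.001], [-0.176, 0.984, 0.0], [0.001, 0.001, -1.0]]
ft_force: [-0.1, -0.3, 0.0]
opening: 0.0593
```

```bash
python3 go.py .5515 .131 .119 190
```

```text
t 12.7 tcp [0.5502 0.1291 0.1915] yaw 190.1 open 0.0593 F [-0.1 -0.3  0. ] q [ 0.17 -0.01  1.44  0.    1.71 -1.58]
shift units (tool axes) [-0.07  0.06  2.9 ] turn units 0.02
```

Call:
carry_out([
  [60,-0.05,0,0.4,0],
  [60,0,0,0.9,0],
  [60,0,0,0.8,0],
  [60,0,0,0.4,0],
  [60,0,0,0.15,0],
])

```text
time: 13.12
tool_pos: [0.5505, 0.1258, 0.1228]
tcp_rot: [[-0.985, -0.172, -0.005], [-0.172, 0.985, -0.001], [0.005, -0.0, -1.0]]
ft_force: [-0.4, -0.9, -0.5]
opening: 0.0599
```

```bash
python3 go.py .5515 .131 .119 190; python3 - <<'E'
from h import *
for n in('scene','top'):
    im=cams.snapshot(n); c=im[130:205,210:310] if n=='scene' else im[130:205,170:270]
    cv2.imwrite(f'pics/{n}5.png',cv2.resize(c,(800,600),interpolation=cv2.INTER_CUBIC))
E
```

```text
t 13.12 tcp [0.5505 0.1258 0.1228] yaw 189.9 open 0.0599 F [-0.4 -0.9 -0.5] q [ 0.16  0.01  1.54 -0.    1.59 -1.58]
shift units (tool axes) [-0.08  0.2   0.15] turn units -0.02
```

View pics/scene5.png

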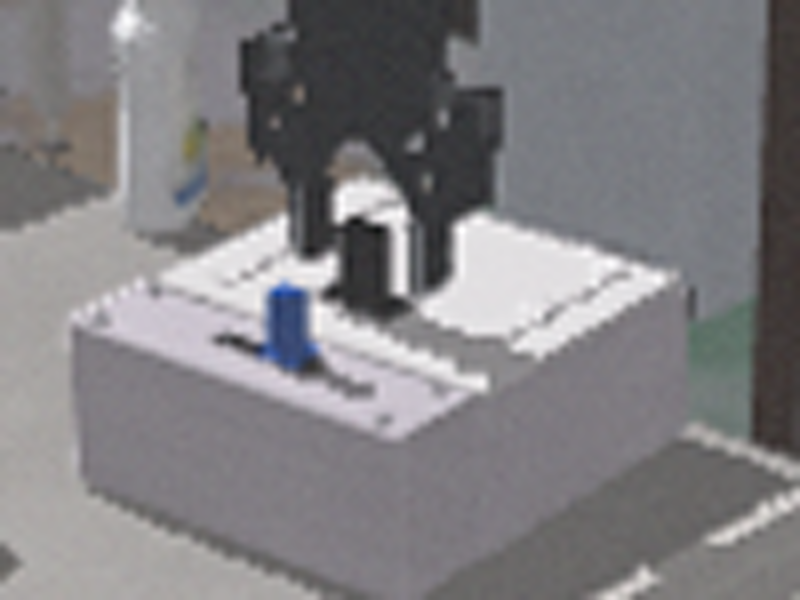

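View pics/top5.png

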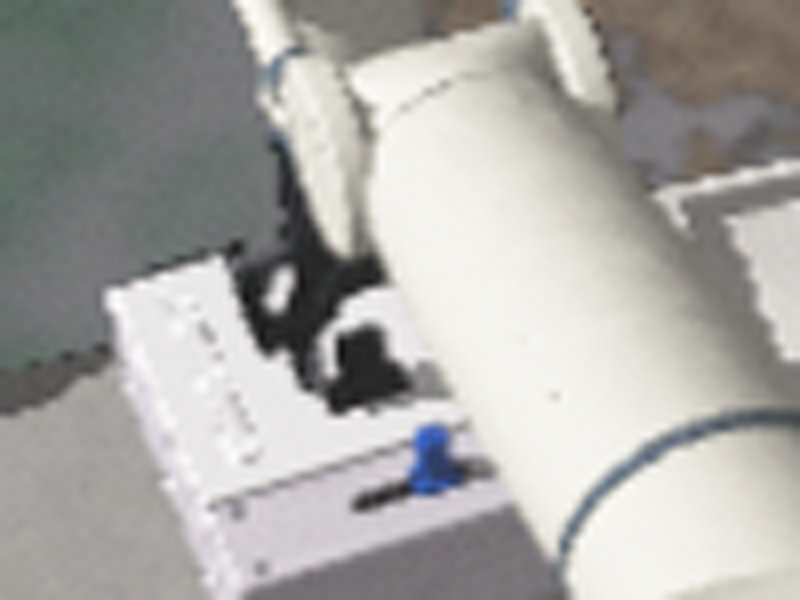

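The fingers straddle the tab at scene crop (365,265), which sits slightly left of the jaw middle. I'll nudge toward it and close.

Call:
carry_out([
  [60,-0.05,0.12,0.1,0],
  [40,0,0,0,0],
  [20,0,0,0,0],
  [20,0,0,0,0],
  [20,0,0,0,0],
], squeeze=40)

```text
time: 13.63
tool_pos: [0.5525, 0.1335, 0.1254]
tcp_rot: [[-0.984, -0.176, 0.001], [-0.176, 0.984, 0.006], [-0.002, 0.005, -1.0]]
ft_force: [-2.9, 9.9, 3.7]
opening: 0.0251
```

```bash
python3 go.py .5515 .131 .119 190
```

```text
t 13.63 tcp [0.5525 0.1335 0.1254] yaw 190.1 open 0.0251 F [-2.9  9.9  3.7] q [ 0.17  0.02  1.53  0.01  1.59 -1.57]
shift units (tool axes) [ 0.06 -0.09  0.26] turn units 0.02
```

Gripped with the opening at 25 mm. There is a 10 N side load, so I relax it by shifting toward +y and then tug up a little.

Call:
carry_out([
  [20,0,0.2,0,0],
  [20,0,0,0,0],
  [20,0,0,-0.15,0],
  [20,0,0,-0.1,0],
  [20,0,0,0,0],
])

```text
time: 14.05
tool_pos: [0.5536, 0.1341, 0.1299]
tcp_rot: [[-0.985, -0.172, 0.005], [-0.172, 0.985, -0.002], [-0.004, -0.003, -1.0]]
ft_force: [10.5, -3.4, -7.1]
opening: 0.0253
```

```bash
python3 go.py .5515 .131 .119 190;
```

```text
t 14.05 tcp [0.5536 0.1341 0.1299] yaw 189.9 open 0.0253 F [10.5 -3.4 -7.1] q [ 0.18  0.02  1.53 -0.    1.59 -1.56]
shift units (tool axes) [ 0.11 -0.11  0.44] turn units -0.01
```

Call:
carry_out([
  [20,-0.1,0,-0.1,0],
  [20,0,0,-0.15,0],
  [20,0,0,-0.1,0],
  [20,0,0,0,0],
  [20,0,0,0,0],
])

```text
time: 14.47
tool_pos: [0.554, 0.1342, 0.1311]
tcp_rot: [[-0.985, -0.172, -0.005], [-0.172, 0.985, -0.004], [0.006, -0.003, -1.0]]
ft_force: [17.2, -3.1, -31.2]
opening: 0.0252
```

```bash
python3 go.py .5515 .131 .119 190;python3 - <<'E'
from h import *
for n in('scene',):
    im=cams.snapshot(n); c=im[130:205,210:310] if n=='scene' else im[130:205,170:270]
    cv2.imwrite(f'pics/{n}6.png',cv2.resize(c,(800,600),interpolation=cv2.INTER_CUBIC))
E
```

```text
t 14.47 tcp [0.554  0.1342 0.1311] yaw 189.9 open 0.0252 F [ 17.2  -3.1 -31.2] q [ 0.18  0.03  1.51 -0.    1.61 -1.56]
shift units (tool axes) [ 0.12 -0.11  0.49] turn units -0.01
```

View pics/scene6.png

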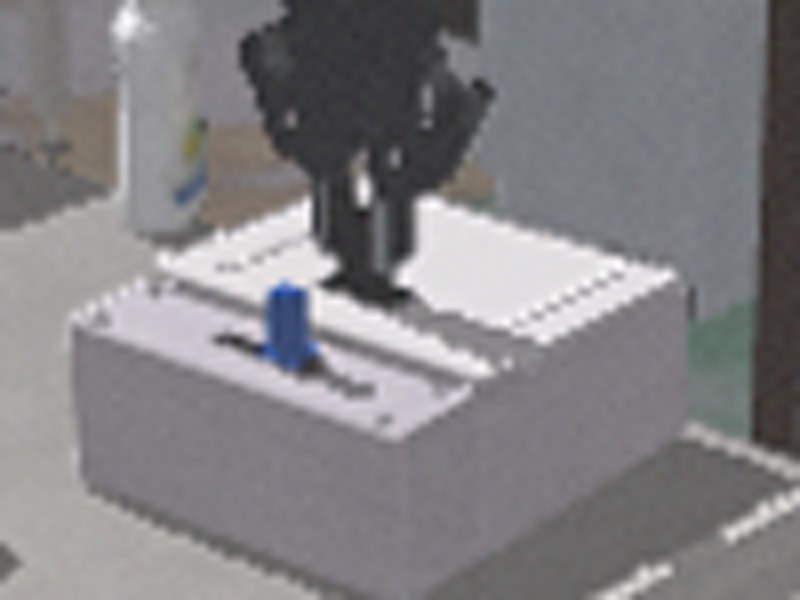

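Caught. The lid rose about 5 mm (a gap shows along its front edge) and then stopped hard with 31 N of pull. I'll lower it, release, and go to the knob.

Call:
carry_out([
  [20,0,0,0.2,0],
  [20,0.1,0,0.2,0],
  [20,0,0,0.2,0],
  [20,0,0,0,0],
  [50,0,0,0,0],
])

```text
time: 14.93
tool_pos: [0.5522, 0.135, 0.125]
tcp_rot: [[-0.985, -0.173, 0.002], [-0.173, 0.985, -0.001], [-0.002, -0.001, -1.0]]
ft_force: [-0.1, -0.2, -0.0]
opening: 0.0357
```

Call:
carry_out([
  [50,0,0,0,0],
  [50,0,0,0,0],
  [50,0,0,-0.5,0],
  [50,0,0,-1,0],
  [50,0,0,-0.7,0],
])

```text
time: 15.35
tool_pos: [0.5516, 0.1357, 0.1807]
tcp_rot: [[-0.985, -0.174, 0.0], [-0.174, 0.985, 0.0], [-0.0, 0.0, -1.0]]
ft_force: [0.5, 0.3, 0.7]
opening: 0.0498
```

```bash
python3 go.py .4865 .110 .185 190
```

```text
t 15.35 tcp [0.5516 0.1357 0.1807] yaw 190.0 open 0.0498 F [0.5 0.3 0.7] q [ 0.18  0.    1.45  0.    1.69 -1.56]
shift units (tool axes) [ 2.74 -0.56 -0.17] turn units 0.0
```

Call:
carry_out([
  [50,0.7,-0.1,-0.1,0],
  [50,0.9,-0.2,0,0],
  [50,0.8,-0.2,0,0],
  [50,0.3,-0.05,0,0],
  [50,0,0,0,0],
])

```text
time: 15.77
tool_pos: [0.4869, 0.1101, 0.1825]
tcp_rot: [[-0.985, -0.173, 0.002], [-0.173, 0.985, 0.0], [-0.002, 0.0, -1.0]]
ft_force: [-0.2, 0.1, -0.4]
opening: 0.05
```

Call:
carry_out([
  [50,0,0,0.6,0],
  [50,0,0,0.8,0],
  [50,0,0,0.6,0],
  [50,0,0,0,0],
  [50,0,0,0,0],
])

```text
time: 16.18
tool_pos: [0.4876, 0.1105, 0.1307]
tcp_rot: [[-0.985, -0.174, -0.002], [-0.174, 0.985, -0.0], [0.002, 0.0, -1.0]]
ft_force: [0.5, 0.2, -0.1]
opening: 0.0498
```

```bash
python3 go.py .486 .110 .115 190;python3 - <<'E'
from h import *
for n in('scene','top'):
    im=cams.snapshot(n); c=im[130:205,210:310] if n=='scene' else im[130:205,170:270]
    cv2.imwrite(f'pics/{n}7.png',cv2.resize(c,(800,600),interpolation=cv2.INTER_CUBIC))
E
```

```text
t 16.18 tcp [0.4876 0.1105 0.1307] yaw 190.0 open 0.0498 F [ 0.5  0.2 -0.1] q [ 0.15 -0.17  1.7   0.    1.61 -1.59]
shift units (tool axes) [ 0.07 -0.01  0.63] turn units 0.0
```

View pics/scene7.png

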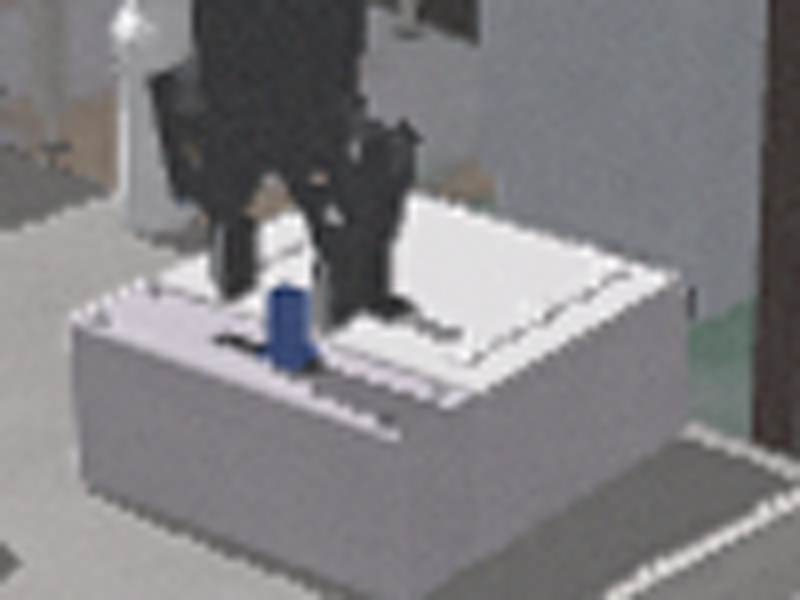

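The knob at crop (288,325) sits between the fingers. I descend, close and slide left.

Call:
carry_out([
  [50,0.08,0,0.4,0],
  [50,0,0,0.15,0],
  [5,0,0,0,0],
  [5,0,0,0,0],
  [5,0,0,0,0],
], squeeze=30)

```text
time: 16.7
tool_pos: [0.4856, 0.1099, 0.1178]
tcp_rot: [[-0.985, -0.174, 0.0], [-0.174, 0.985, -0.0], [-0.0, -0.0, -1.0]]
ft_force: [-1.9, -0.4, 1.6]
opening: 0.0155
```

Call:
carry_out([
  [5,0,0,0,0],
  [5,0,0.2,0,0],
  [5,0,0.3,0,0],
  [5,0,0.3,0,0],
  [5,0,0,0,0],
])

```text
time: 17.12
tool_pos: [0.4818, 0.1312, 0.1178]
tcp_rot: [[-0.985, -0.175, -0.0], [-0.175, 0.985, 0.001], [-0.0, 0.001, -1.0]]
ft_force: [-1.6, 2.2, 1.1]
opening: 0.0153
```

```bash
python3 go.py .4806 .137 .115 190
```

```text
t 17.12 tcp [0.4818 0.1312 0.1178] yaw 190.1 open 0.0153 F [-1.6  2.2  1.1] q [ 0.2  -0.17  1.72  0.    1.59 -1.55]
shift units (tool axes) [0.01 0.24 0.11] turn units 0.01
```

Call:
carry_out([
  [5,0,0.2,0,0],
  [5,0,0.2,0,0],
  [5,0,0.1,0,0],
  [5,0,0,0,0],
  [5,0,0,0,0],
])

```text
time: 17.53
tool_pos: [0.4808, 0.1368, 0.1178]
tcp_rot: [[-0.985, -0.17, 0.002], [-0.17, 0.985, -0.011], [0.0, -0.011, -1.0]]
ft_force: [1.0, -22.0, 2.6]
opening: 0.0154
```

```bash
python3 go.py .4806 .137 .115 190
```

```text
t 17.53 tcp [0.4808 0.1368 0.1178] yaw 189.8 open 0.0154 F [  1.  -22.    2.6] q [ 0.22 -0.16  1.72 -0.01  1.59 -1.53]
shift units (tool axes) [0.01 0.01 0.11] turn units -0.04
```

The knob stopped at the predicted end position with 22 N against the stop. I unload it, release, and go back to the tab.

Call:
carry_out([
  [5,0,-0.25,0,0],
  [40,0,0,0,0],
  [50,0,0,0,0],
  [50,0,0,0,0],
  [50,0,0,-0.5,0],
])

```text
time: 17.95
tool_pos: [0.4796, 0.1361, 0.1276]
tcp_rot: [[-0.985, -0.174, -0.005], [-0.174, 0.985, -0.0], [0.005, 0.0, -1.0]]
ft_force: [-0.0, 0.6, -0.6]
opening: 0.0503
```

Call:
carry_out([
  [50,0,0,-1,0],
  [50,0,0,-1,0],
  [50,0,0,-0.3,0],
  [50,0,0,0,0],
  [50,0,0,0,0],
])

```text
time: 18.37
tool_pos: [0.4812, 0.1361, 0.1878]
tcp_rot: [[-0.985, -0.174, 0.001], [-0.174, 0.985, 0.0], [-0.001, 0.0, -1.0]]
ft_force: [0.8, -0.1, -0.4]
opening: 0.0499
```

```bash
python3 go.py .552 .1345 .185 190;python3 - <<'E'
from h import *
for n in('scene',):
    im=cams.snapshot(n); c=im[130:205,210:310] if n=='scene' else im[130:205,170:270]
    cv2.imwrite(f'pics/{n}8.png',cv2.resize(c,(800,600),interpolation=cv2.INTER_CUBIC))
E
```

```text
t 18.37 tcp [0.4812 0.1361 0.1878] yaw 190.0 open 0.0499 F [ 0.8 -0.1 -0.4] q [ 0.21 -0.18  1.61  0.    1.71 -1.54]
shift units (tool axes) [-2.78 -0.56  0.11] turn units 0.0
```

View pics/scene8.png

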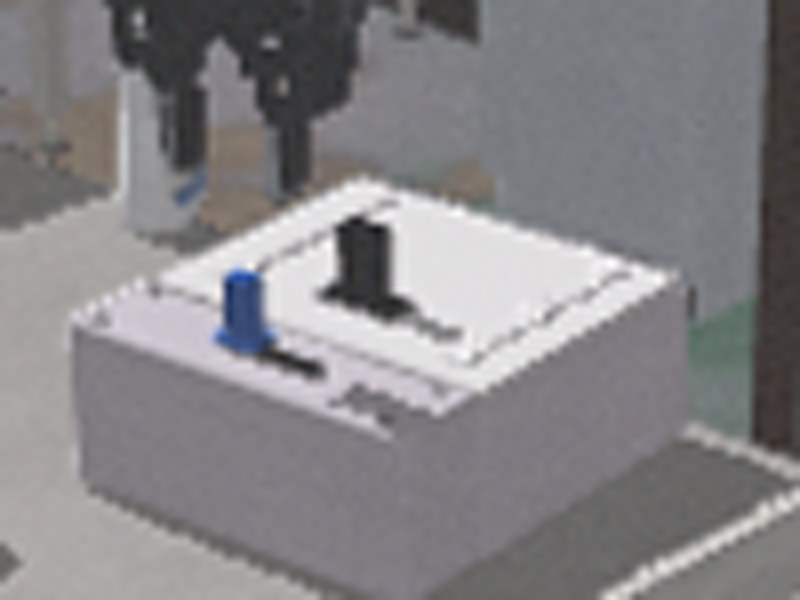

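The knob is now at the left end of its slot at crop (242,310), and the lid is shut. Back to the tab.

Call:
carry_out([
  [55,-0.7,-0.15,0,0],
  [55,-0.9,-0.2,0,0],
  [55,-0.8,-0.15,0,0],
  [55,-0.35,-0.05,0,0],
  [55,0,0,0,0],
])

```text
time: 18.83
tool_pos: [0.5515, 0.1339, 0.185]
tcp_rot: [[-0.985, -0.173, -0.004], [-0.173, 0.985, -0.001], [0.004, -0.0, -1.0]]
ft_force: [-0.2, 0.2, 0.0]
opening: 0.0548
```

Call:
carry_out([
  [55,0,0,0.6,0],
  [55,0,0,0.9,0],
  [55,0,0,0.7,0],
  [55,0,0,0.3,0],
  [55,0,0,0,0],
])

```text
time: 19.25
tool_pos: [0.549, 0.134, 0.122]
tcp_rot: [[-0.985, -0.174, -0.006], [-0.174, 0.985, -0.001], [0.006, 0.0, -1.0]]
ft_force: [-0.4, -0.4, -0.6]
opening: 0.0544
```

```bash
python3 go.py .552 .1345 .119 190
```

```text
t 19.25 tcp [0.549 0.134 0.122] yaw 190.0 open 0.0544 F [-0.4 -0.4 -0.6] q [ 0.18  0.02  1.54  0.    1.59 -1.57]
shift units (tool axes) [-0.12 -0.    0.12] turn units 0.0
```

Call:
carry_out([
  [55,-0.08,0,0.08,0],
  [40,0,0,0,0],
  [20,0,0,0,0],
  [20,0,0,0,0],
  [20,0,0,0,0],
], squeeze=45)

```text
time: 19.67
tool_pos: [0.5537, 0.1341, 0.1247]
tcp_rot: [[-0.985, -0.173, 0.002], [-0.173, 0.985, -0.001], [-0.002, -0.001, -1.0]]
ft_force: [-0.8, -2.7, 4.5]
opening: 0.0252
```

Call:
carry_out([
  [20,-0.07,0,-0.23,0],
  [20,-0.09,0,-0.22,0],
  [20,-0.1,0,-0.22,0],
  [20,-0.11,0,-0.22,0],
  [20,0,0,0,0],
])

```text
time: 20.08
tool_pos: [0.5629, 0.1357, 0.1461]
tcp_rot: [[-0.985, -0.173, 0.0], [-0.173, 0.985, -0.001], [-0.0, -0.001, -1.0]]
ft_force: [1.9, -4.2, -6.2]
opening: 0.0253
```

```bash
python3 go.py .552 .1345 .119 190
```

```text
t 20.08 tcp [0.5629 0.1357 0.1461] yaw 190.0 open 0.0253 F [ 1.9 -4.2 -6.2] q [ 0.18  0.04  1.47 -0.    1.63 -1.57]
shift units (tool axes) [0.44 0.03 1.08] turn units -0.0
```

The lid is free: it is up 21 mm with only about 6 N of pull. I'll continue along the arc.

Call:
carry_out([
  [20,-0.25,0,-0.42,0],
  [20,-0.29,0,-0.39,0],
  [20,-0.33,0,-0.36,0],
  [20,-0.36,0,-0.33,0],
  [20,0,0,0,0],
])

```text
time: 20.5
tool_pos: [0.5937, 0.1412, 0.1836]
tcp_rot: [[-0.985, -0.173, 0.001], [-0.173, 0.985, -0.0], [-0.001, -0.001, -1.0]]
ft_force: [1.3, -4.5, -5.4]
opening: 0.0248
```

```bash
python3 go.py .552 .1345 .119 190
```

```text
t 20.5 tcp [0.5937 0.1412 0.1836] yaw 190.0 open 0.0248 F [ 1.3 -4.5 -5.4] q [ 0.18  0.12  1.33 -0.    1.7  -1.57]
shift units (tool axes) [1.69 0.03 2.58] turn units -0.01
```

Call:
carry_out([
  [20,-0.38,0,-0.29,0],
  [20,-0.4,0,-0.25,0],
  [20,-0.05,0,0,0],
  [20,0,0,0,0],
  [20,0,0,0,0],
])

```text
time: 20.92
tool_pos: [0.6125, 0.1446, 0.1962]
tcp_rot: [[-0.985, -0.173, -0.002], [-0.173, 0.985, -0.001], [0.002, -0.001, -1.0]]
ft_force: [-1.1, -4.9, -4.4]
opening: 0.025
```

```bash
python3 - <<'E'
from h import *
s=ctrl.get_state(); p=s['tool_pos']; print(s['time'],p,s['opening'],s['ft_force'])
a=np.radians(10); B=np.array([.564,.1365]); d=p[:2]-B; x=d@[np.cos(a),np.sin(a)]-.105; z=p[2]-.003-.0805
print('hinge rel',x,z,'r',np.hypot(x,z),'theta',np.arctan2(z,-x)-np.arctan2(.036,.117))
for n in('scene','top'):
    im=cams.snapshot(n); c=im[110:260,190:390] if n=='scene' else im[100:250,150:350]
    cv2.imwrite(f'pics/{n}9.png',cv2.resize(c,(800,600),interpolation=cv2.INTER_CUBIC))
E
```

```text
20.9167 [0.61247213 0.14462171 0.196157  ] 0.025001209303982426 [-1.05008073 -4.89085629 -4.43576996]
hinge rel -0.05585395195578198 0.1126570020335325 r 0.1257428489269356 theta 0.8120253291774029
```

View pics/scene9.png

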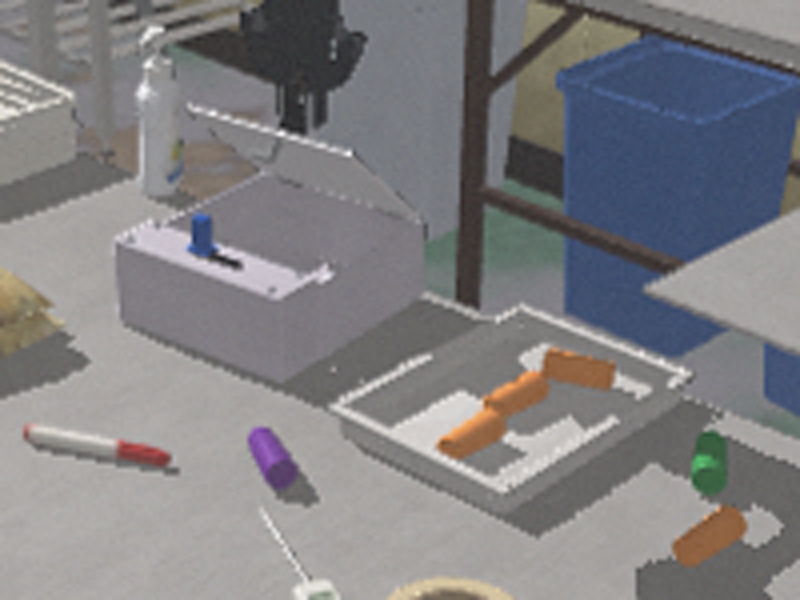

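View pics/top9.png

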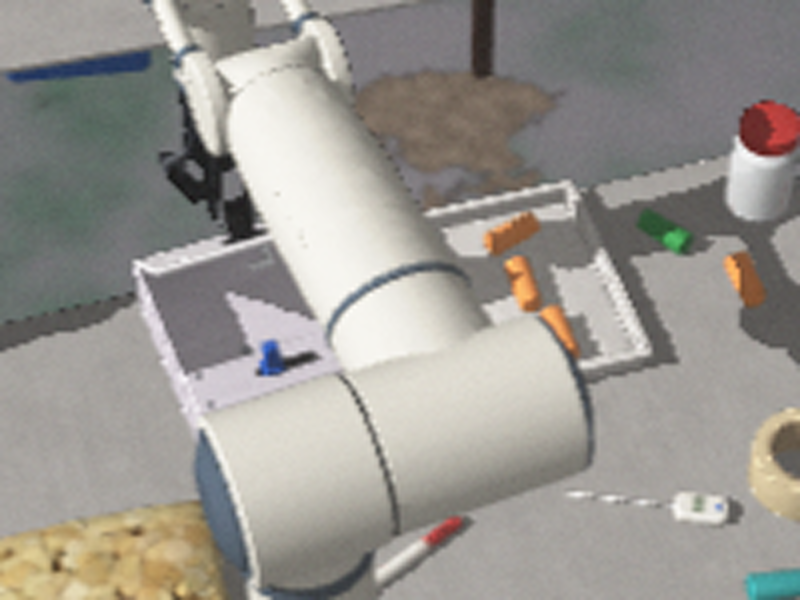

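The lid stands open at roughly 45° with the fingers on the tab. Three carrots are in the tray, the spare is on the table, and the jar and bottle are upright. I'll let it settle and cross-check the angle from the lid's edge.

Call:
carry_out([
  [20,0,0,0,0],
  [20,0,0,0,0],
  [20,0,0,0,0],
  [20,0,0,0,0],
  [20,0,0,0,0],
])

```text
time: 21.43
tool_pos: [0.6124, 0.1446, 0.1961]
tcp_rot: [[-0.985, -0.173, -0.001], [-0.173, 0.985, -0.001], [0.001, -0.001, -1.0]]
ft_force: [-1.0, -4.8, -4.4]
opening: 0.0246
```

```bash
python3 - <<'E'
from h import *
s=ctrl.get_state(); p=s['tool_pos']; print(s['time'],p,s['opening'],s['ft_force'],np.abs(s['joint_vel']).max())
a=np.radians(10); B=np.array([.564,.1365]); 
def w(x,y,z): return [B[0]+np.cos(a)*x-np.sin(a)*y,B[1]+np.sin(a)*x+np.cos(a)*y,z]
for th in(.5,.6,.7,.8,.9,1.0):
    X=.105-.160*np.cos(th)+.007*np.sin(th); Z=.0805+.160*np.sin(th)+.007*np.cos(th)
    print(th,[np.round((w2px('scene',w(X,y,Z))-[190,110])*4) for y in(.095,-.095)])
print('observed (188,105),(350,152)')
E
```

```text
21.4333 [0.61238018 0.14460915 0.1961241 ] 0.02460067131215785 [-0.99347759 -4.81135033 -4.40519618] 0.0015942514759960198
0.5 [array([166., 138.]), array([327., 188.])]
0.6 [array([172., 121.]), array([334., 171.])]
0.7 [array([178., 106.]), array([341., 154.])]
0.8 [array([186.,  91.]), array([349., 138.])]
0.9 [array([195.,  77.]), array([357., 124.])]
1.0 [array([204.,  64.]), array([367., 110.])]
observed (188,105),(350,152)
```

```bash
python3 -c "
from plant import sign_off
print(sign_off())"
```

```text
the job is handed in; nothing more can be done
None
```

The tray holds exactly three carrot pieces, and the lid is open at about 45° with the gripper still holding its tab. I handed the job in at 21.4 s. `sign_off` reports no verdict, so the points below are my own checks.

- **Carrots:** I added the piece from left of the box and the nearer of the two on the right to the one already in the tray. The spare stays on the table about 0.23 m from the tray's middle.
- **Tug test:** before I touched the knob, the lid rose about 5 mm by its tab and stopped hard at about 31 N, so it was caught.
- **Catch:** I slid the blue knob left until it hit its end stop (22 N), and the lid then lifted freely.
- **Lid:** at the end the arm was still, with about 4 N pulling down on the tool and the fingers closed on the tab.
- **Bystanders:** the jar and the pump bottle stood upright and looked unmoved in the last pictures, but I did not measure their positions.

My two checks of the lid angle differed a little: about 0.81 rad from the arm's pose, and about 0.70 to 0.80 rad from the lid's edge in the picture. Both are within the 0.6 to 1.0 rad range. No check failed.

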